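# Put the rubber bung away in the push-to-open drawer

### The job

Put the loose rubber bung away in the small drawer unit on the bench: press the handle-less drawer front inward until its touch catch lets go and the drawer springs out, set the bung down in the drawer, then push the drawer in again until it latches and stays shut with the bung inside. Press firmly but with care (more than about 12 N on the drawer would break the catch), and leave the bottle, the petri dish and the mains adaptor where they are.

Things in the scene. Friction and masses are not known exactly. Their poses are not given: they have to be found in the camera images.
- cabinet: Low grey drawer unit, 154 wide x 110 deep x 60 mm high, fixed to the bench, holding one white drawer with no handle. Origin: on the bench at the middle of the lower edge of the carcass's front. Its x axis points level into the unit (the direction to push), y to the left along the front, z up.
- drawer (a joint): Drawer travel in m, positive outward. 0 = latched shut, +0.070 = sprung fully out, negative = pressed deeper than latched. Push-push catch: pressed to an unseen depth 4 to 19 mm past 0 (differs between units), it trips: a latched drawer springs right out as the push is withdrawn; an open one comes to rest latched at 0. Released short of that depth it goes back as it was.
- drawer_front (a point): Centre of the drawer front's outer face (138 x 46 mm, 19 thick), 30 mm above the bench, 23 mm ahead of the carcass when latched; moves with it. x points inward. A latched front gives only above 5 N; closing takes 2 to 7 N. Within 1 mm past the tripping depth a buffer (8 N/mm on top of 6 N) stops it: 8.5 to 10.5 N felt in a slow push (10 to 15 mm/s) means it has tripped; over 12 N is too much.
- drawer_floor (a point): Centre of the drawer's inner floor, 55 mm behind the front face and 20 mm above the bench; moves with the drawer. The inside is 72 mm (x) by 126 mm (y), with side and rear walls 4 mm thick up to 44 mm above the bench; with the drawer sprung out all of it lies clear of the carcass.
- bung: Cream rubber stopper, tapered, 24 mm diameter x 22 mm high, about 20 g, standing upright on the bench. Origin at the centre of its underside, z up.
- bottle: Small screw-cap reagent bottle, 45 mm diameter x 92 mm, standing to the left of the drawer unit; origin at the centre of its underside. To be left alone.
- petri: Shallow round petri dish with lid, 60 mm diameter x 15 mm, lying flat; origin at the centre of its underside. To be left alone.
- adaptor: White mains adaptor, 49 x 72 x 30 mm, between the bung and the drawer unit; origin at the centre of its underside. To be left alone.

How it is judged:
By the outcome, as a careful person would: the job done as asked, in the order asked, and still so for the second after the job is handed in, with the robot touching nothing.
It also fails if it takes over 64 s, if anything falls off the work surface, if the arm or the gripper's body presses on something with over 40 N, if the wrist force passes 120 N, or if a joint passes its speed limit or range.

### The arm

A 6-joint arm with a two-finger parallel gripper is mounted at the origin on a cart in front of the work surface, level with it; the furniture and walls round the work are solid. World frame = base frame: x ahead of the robot, y to its left, z up, the work surface at z = 0. Lengths are in mm, angles in rad, forces in N, time in s.
With the tool pointing down it reaches from about 350 to 775 mm from the base axis. Payload 7.3 kg.
Tool frame: the origin (TCP) lies at the very end of the fingers, on their centre line; the grasp point (between the pads) lies 19 mm behind it (bot.grip_point_offset is the distance from the TCP to the grasp point, in mm); z points along the fingers, y is the line along which they close (so a half turn about z gives the same grasp; the last joint's range is limited). The gripper opens to 92 mm and grips with 3 to 60 N. Pads are 19 mm wide; open, the fingers measure 130 mm over their backs; the gripper's body (75 mm by 190 mm) begins 47 mm behind the grasp point.
Start: joints at [1.128, 0.342, 1.524, -0, 1.275, -0.146], TCP at [153.527, 502.07, 226.741] pointing down, gripper open.
Joint ranges: [-2.53, 2.53], [-0.77, 2.02], [0.04, 2.7], [-1, 4.14], [0.28, 2.66], [-3.11, 3.11]. Speed limits (rad/s): [2.57, 2.57, 3.14, 3.14, 3.14, 3.14].

### API

Orientations are given as [roll, pitch, yaw] about the fixed x, y, z axes, in that order (R = Rz(yaw) Ry(pitch) Rx(roll)).
In Python, from plant import bot gives the robot as it stands. The module is installed in compiled form; this text tells all that it offers.
- The arm moves only by the shell command python3 -m jog 'ROWS' [OPENING]. ROWS is JSON, a list of rows, each a list of 6 numbers: the shift along the tool's x, y, z in mm, then the turn, a rotation vector about the tool's x, y, z in rad. In form: [[dx, dy, dz, rx, ry, rz], ...]. A call has 1 to 12 rows; each row shifts and turns the commanded pose from where the row before left it, along the tool's axes as they then stand; what a row does not reach is not made up. A row lasts 1/10 s, in which the tool goes at most 50 mm and 8.59 degrees, less where a joint would pass 70% of its speed; a pose out of reach is approached as far as the arm can. A call with a gripper value outside its range is refused whole. OPENING is the opening in per cent of the stroke, from 0 (shut) to 100 (fully open), set as the call begins (- or left out, the last holds). The fingers move at their own pace and stop on an object; the grip force is fixed at half the most. Time passes only in rows, so rows that do not move let the fingers close. It gives the time, the measured TCP pose, the force, the opening and the grip force at its end, in the units of the state.
- bot.get_obs(): the state, without advancing time (a new reading comes with each control period).
- bot.capture(name): name is "side" or "top"; returns the picture (420x560x3 uint8, red, green, blue); there is no depth.
- bot.camera_model(name): a dict with "fx", "fy", "cx", "cy" (pixels), "position" and "orientation" of the camera in the world. Camera axes: x right, y down, z forward; pixel columns grow to the right and rows downward; lengths in mm; the calibration is good to about 2 mm. A picture is of the moment at which its call begins. camera_model takes no time and is no camera call.
- bot.close_job(): hands the job in; it is judged then, once.
Trained networks look in the newest picture that a camera, given by its name, has taken for a name from the list of things; names that differ only in an ending like _2 or _b are one class to them, and where a whole thing is asked for, a point or a joint stands for the part that bears it (a point fixed in the world has none). Each returns a list of dicts, best first, with "p" (0 to 1); they miss things now and then, are a little off and sometimes report something else, mostly with a low value. They report only what shows in the picture. A call takes as long as a camera call.
- bot.outline_of(target, camera): "mask" (420x560 bool, what is visible of it) and "pixel" ([column, row] in pixels, amid what is visible of it).
The state is a dict: "time": time; "joint_positions": joint angles; "dq": joint speeds; "tau": joint torques, N m; "tool_pos": TCP position; "tcp_rot": TCP orientation; "contact_force": force on the tool from outside, world axes, zero at the start; "moment": the same for the moment, N m; "grip_width": finger opening in mm; "finger_force": force on a finger pad.
Only numpy, scipy, OpenCV 4.12 (cv2) and the standard library are available. Lean on these libraries where they do the work, as an engineer would, in place of code of your own. Each camera call takes 0.05 s, during which the arm holds its last target. There are 200 camera calls.

## Working session

There is one attempt and no reset: what is moved stays moved. The work goes in short steps, Python scripts to look and compute and a shell command to move; the robot and the scene stay as the last step left them, time stands still between calls to the robot, and variables do not carry over. Pictures are saved under pics/ and viewed, at most 10 in all, crops included, and the job is handed in when it is done.

```bash
mkdir -p pics; cat > h.py <<'E'
import numpy as np, cv2
from plant import bot
from scipy.spatial.transform import Rotation as R
def cam(n):
    m=bot.camera_model(n); o=np.array(m["orientation"],float)
    Rm=o if o.shape==(3,3) else (R.from_euler('xyz',o).as_matrix() if o.size==3 else R.from_quat(o).as_matrix())
    return m,Rm,np.array(m["position"],float)
def ray(n,px,z):
    m,Rm,p=cam(n); d=Rm@np.array([(px[0]-m["cx"])/m["fx"],(px[1]-m["cy"])/m["fy"],1.])
    return p+d*(z-p[2])/d[2]
def proj(n,P):
    m,Rm,p=cam(n); c=Rm.T@(np.array(P,float)-p)
    return np.array([m["fx"]*c[0]/c[2]+m["cx"],m["fy"]*c[1]/c[2]+m["cy"]])
def shot(n,f):
    i=bot.capture(n); cv2.imwrite("pics/"+f,i[:,:,::-1]); return i
E
python3 - <<'E'
from h import *
for n in("top","side"):
    print(bot.camera_model(n)); shot(n,n+"0.png")
    for t in("cabinet","drawer_front","bung","bottle","petri","adaptor"):
        for r in bot.outline_of(t,n)[:2]:
            ys,xs=np.nonzero(r["mask"]); c=cv2.minAreaRect(np.c_[xs,ys].astype(np.float32))
            print(n,t,round(r["p"],2),np.round(r["pixel"]),np.round(ray(n,r["pixel"],10)),np.round(cv2.boxPoints(c)).tolist())
print(bot.get_obs())
E
```

```text
{'fx': 437.73084522285984, 'fy': 437.73084522285984, 'cx': 276.39475672140907, 'cy': 209.63292410204912, 'position': array([ 381.10397934,  106.83487196, 1207.99093142]), 'orientation': array([-3.03785397, -0.00842158, -1.56221928])}
top cabinet 0.84 [190. 208.] [508. 334.  10.] [[151.0, 193.0], [210.0, 178.0], [224.0, 228.0], [164.0, 244.0]]
top drawer_front 0.89 [193. 233.] [441. 325.  10.] [[164.0, 232.0], [218.0, 217.0], [221.0, 229.0], [168.0, 244.0]]
top bung 0.65 [196. 231.] [446. 318.  10.] [[165.0, 232.0], [218.0, 218.0], [221.0, 229.0], [168.0, 244.0]]
top bung 0.47 [380. 236.] [ 435. -187.   10.] [[375.0, 229.0], [384.0, 229.0], [384.0, 236.0], [375.0, 236.0]]
top bottle 0.65 [141. 228.] [451. 468.  10.] [[129.0, 222.0], [151.0, 222.0], [151.0, 239.0], [129.0, 239.0]]
top bottle 0.46 [381. 233.] [ 444. -190.   10.] [[375.0, 229.0], [383.0, 229.0], [383.0, 236.0], [375.0, 236.0]]
top petri 0.8 [426. 204.] [ 526. -317.   10.] [[416.0, 193.0], [436.0, 193.0], [436.0, 212.0], [416.0, 212.0]]
top adaptor 0.78 [306. 236.] [435.  18.  10.] [[289.0, 227.0], [316.0, 225.0], [318.0,
[... 1027 characters left out ...]
 [258.0, 198.0]]
{'time': 0.7, 'joint_positions': array([ 1.12798195e+00,  3.41984105e-01,  1.52411724e+00, -7.24195009e-06,
        1.27537353e+00, -1.46015212e-01]), 'dq': array([-0.00113301,  0.00068229, -0.0015056 ,  0.00075433,  0.00151652,
       -0.00167295]), 'tau': array([-8.50205633e-04, -4.31025267e+01, -2.44452167e+01,  7.19319074e-02,
        4.80990135e-02,  1.60419125e-05]), 'tool_pos': array([153.53856354, 502.06640339, 226.74273526]), 'tcp_rot': array([3.14147714e+00, 2.39901679e-05, 2.84479560e+00]), 'contact_force': array([-0.18912506, -0.06329757,  0.96816217]), 'moment': array([-0.03672719, -0.01260917, -0.00212651]), 'finger_force': 0.0, 'grip_width': 91.46761693832012}
```

```bash
python3 -c "
import cv2,numpy as np
a=cv2.imread('pics/top0.png');b=cv2.imread('pics/side0.png')
print(a.shape)"
```

```text
(420, 560, 3)
```

View pics/top0.png

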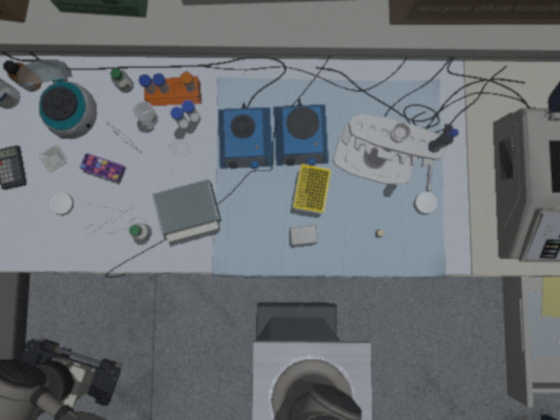

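View pics/side0.png

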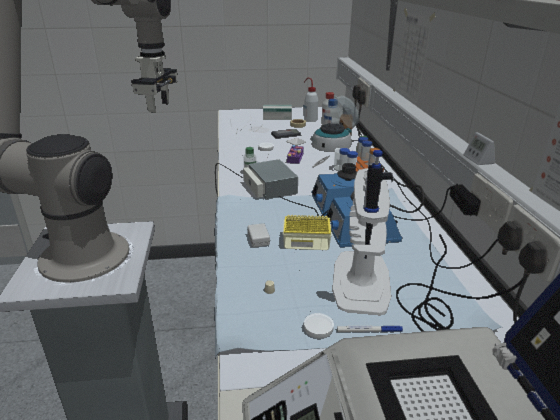

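Top view: the drawer unit is at about (188,208), with its front facing the robot. The bung is at (380,233), the adaptor at (304,235), the petri dish at (426,204) and the bottle at (140,231). In the side view the bung is at (270,287). Next I'll fit the poses.

```bash
cat > fit.py <<'E'
from h import *
from scipy.optimize import minimize
def box(x0,x1,y,z0,z1): return np.array([[a,b,c] for a in(x0,x1) for b in(-y,y) for c in(z0,z1)])
def sil(n,p,q,S=4):
    c,s=np.cos(p[2]),np.sin(p[2]); M=np.zeros((420*S,560*S),np.uint8)
    for B in (box(0,110,77,0,60),box(-23-q,-4-q,69,7,53)):
        W=B.copy(); W[:,0]=p[0]+c*B[:,0]-s*B[:,1]; W[:,1]=p[1]+s*B[:,0]+c*B[:,1]
        P=np.array([proj(n,w) for w in W]); P=(P+.5)*S
        cv2.fillConvexPoly(M,cv2.convexHull(np.round(P).astype(np.int32)),1)
    return M
def fit(masks,p0,q=0):
    up={n:np.kron(m.astype(np.uint8),np.ones((4,4),np.uint8)) for n,m in masks.items()}
    f=lambda p:sum((sil(n,p,q)!=m).sum() for n,m in up.items())
    sx=np.array([p0]+[np.array(p0)+d for d in ([8,0,0],[0,8,0],[0,0,.08])])
    r=minimize(f,p0,method="Nelder-Mead",options=dict(initial_simplex=sx,xatol=.05,fatol=5))
    return r.x,{n:(r.fun,m.sum()) for n,m in up.items()}
E
python3 - <<'E'
from fit import *
ms={}
for n in("top","side"):
    im=shot(n,n+"1.png")
    m=bot.outline_of("cabinet",n)[0]["mask"]|bot.outline_of("drawer_front",n)[0]["mask"]
    ms[n]=m
for k in (["top"],["side"],["top","side"]):
    print(k,fit({n:ms[n] for n in k},[460,320,.27]))
def blob(n,px,w=8):
    im=cv2.imread(f"pics/{n}1.png").astype(int); x,y=px
    c=im[y-w:y+w+1,x-w:x+w+1]; d=(c[:,:,2]-c[:,:,0]); m=d>(d.max()+np.median(d))/2
    ys,xs=np.nonzero(m); return np.array([xs.mean()+x-w,ys.mean()+y-w]),m.sum()
for n,px in(("top",(380,233)),("side",(270,287))):
    b=blob(n,px); print(n,b,ray(n,b[0],11))
for t in("bottle","adaptor","petri"):
    r=bot.outline_of(t,"top")[0]; print(t,r["pixel"],ray("top",r["pixel"],{"bottle":80,"adaptor":30,"petri":15}[t]))
b=cv2.imread("pics/side1.png")[140:300,210:310]; cv2.imwrite("pics/crop.png",cv2.resize(b,None,fx=3.7,fy=3.7,interpolation=cv2.INTER_CUBIC))
E
```

```text
['top'] (array([4.55571372e+02, 3.25416165e+02, 2.66368428e-01]), {'top': (np.float64(1672.0), np.uint64(48304))})
['side'] (array([4.56134885e+02, 3.30535996e+02, 2.67109928e-01]), {'side': (np.float64(1093.0), np.uint64(26272))})Traceback (most recent call last):
  File "<stdin>", line 8, in <module>
  File "fit.py", line 15, in fit
    r=minimize(f,p0,method="Nelder-Mead",options=dict(initial_simplex=sx,xatol=.05,fatol=5))
    res = _minimize_neldermead(fun, x0, args, callback, bounds=bounds,
                               **options)
    fsim[j] = func(sim[j])
              ~~~~^^^^^^^^
    fx = function(np.copy(x), *(wrapper_args + args))
  File "fit.py", line 13, in <lambda>
    f=lambda p:sum((sil(n,p,q)!=m).sum() for n,m in up.items())
               ~~~^^^^^^^^^^^^^^^^^^^^^^^^^^^^^^^^^^^^^^^^^^^^^
  File "fit.py", line 13, in <genexpr>
    f=lambda p:sum((sil(n,p,q)!=m).sum() for n,m in up.items())
                    ~~~^^^^^^^
  File "fit.py", line 8, in sil
    P=np.array([proj(n,w) for w in W]); P=(P+.5)*S
                ~~~~^^^^^
  File "h.py", line 12, in proj
    m,Rm,p=cam(n); c=Rm.T@(np.array(P,float)-p)
           ~~~^^^
  File "h.py", line 5, in cam
    m=bot.camera_model(n); o=np.array(m["orientation"],float)
ValueError: time passes only in moves, steps and waits
```

```bash
sed -i 's/^def cam(n):/from functools import lru_cache\n@lru_cache\ndef cam(n):/' h.py
cat >> h.py <<'E'
O=np.array([456.,327.,0]); YAW=.267
cx=np.array([np.cos(YAW),np.sin(YAW),0]); cy=np.array([-np.sin(YAW),np.cos(YAW),0])
def cab(x,y,z): return O+cx*x+cy*y+np.array([0,0,z])
def inc(P): d=np.array(P,float)-O; return np.round([d@cx,d@cy,d[2]],1)
def tool(P,yaw=None):
    o=bot.get_obs(); Rt=R.from_euler('xyz',o["tcp_rot"]).as_matrix() if yaw is None else R.from_euler('xyz',[np.pi,0,yaw]).as_matrix()
    return np.round(Rt.T@(np.array(P)-o["tool_pos"]),1)
E
python3 - <<'E'
from h import *
def blob(n,px,w=8):
    im=cv2.imread(f"pics/{n}1.png").astype(int); x,y=px
    c=im[y-w:y+w+1,x-w:x+w+1]; d=(c[:,:,2]-c[:,:,0]); m=d>(d.max()+np.median(d))/2
    ys,xs=np.nonzero(m); return np.array([xs.mean()+x-w,ys.mean()+y-w]),m.sum()
for n,px in(("top",(380,233)),("side",(270,287))):
    b=blob(n,px); print(n,b,ray(n,b[0],11))
for t in("bottle","adaptor","petri"):
    r=bot.outline_of(t,"top")[0]; P=ray("top",r["pixel"],{"bottle":80,"adaptor":30,"petri":15}[t]); print(t,P,inc(P))
print(tool(cab(-23-45,0,227),YAW+np.pi), bot.get_obs()["time"])
E
```

```text
top (array([379.79545455, 232.88636364]), np.int64(44)) [ 444.43974492 -186.01468848   11.        ]
side (array([269.16981132, 286.77358491]), np.int64(106)) [ 445.78544882 -185.31152836   11.        ]
bottle [439.34235891 444.41302923  80.        ] [ 14.9 117.6  80. ]
adaptor [432.9486087   23.08738913  30.        ] [-102.4 -287.1   30. ]
petri [ 531.21202548 -310.01026581   15.        ] [ -95.5 -634.3   15. ]
[-177.6 -248.7   -0.3] 1.15
```

```bash
python3 -m jog '[[0,0,0,0,0,-0.141],[0,0,0,0,0,-0.141],[0,0,0,0,0,-0.141],[0,0,0,0,0,-0.141],[-22,-33,0,0,0,0],[-22,-33,0,0,0,0],[-22,-33,0,0,0,0],[-22,-33,0,0,0,0],[-22,-33,0,0,0,0],[-22,-33,0,0,0,0],[-22,-33,0,0,0,0],[-22,-33,0,0,0,0]]' 0
python3 -c "
from h import *
print(tool(cab(-68,-15,32)),bot.get_obs()['tcp_rot'],bot.get_obs()['joint_positions'])"
```

```text
time: 2.35
tool_pos: [394.1, 292.7, 226.9]
tcp_rot: [3.141, 0.0, -2.874]
contact_force: [-0.2, 0.5, -0.6]
grip_width: 1.7
finger_force: 0.0
[ -0.7   1.7 194.9] [ 3.14132240e+00  4.96628624e-04 -2.87445515e+00] [ 4.82473971e-01  2.79196253e-01  1.61439181e+00  1.66526647e-04
  1.24746169e+00 -1.35551279e+00]
```

```bash
python3 -m jog '[[0,0,40,0,0,0],[0,0,40,0,0,0],[0,0,40,0,0,0],[0,0,40,0,0,0],[0,0,35,0,0,0],[0,0,0,0,0,0],[-13,0,0,0,0,0],[-8,0,0,0,0,0],[-4,0,0,0,0,0],[0,0,0,0,0,0]]'
python3 - <<'E'
from h import *
print(inc(bot.get_obs()["tool_pos"])); a=shot("top","a.png"); b=shot("side","b.png")
c=np.hstack([a[170:270,120:250],b[130:230,200:330]]); cv2.imwrite("pics/ab.png",cv2.resize(c,(780,300),interpolation=cv2.INTER_CUBIC)[:,:,::-1])
E
```

```text
time: 3.35
tool_pos: [418.1, 300.9, 32.9]
tcp_rot: [3.141, 0.002, -2.875]
contact_force: [-0.4, -0.4, -0.9]
grip_width: 0.4
finger_force: 0.0
[-43.4 -15.2  32.9]
```

View pics/ab.png

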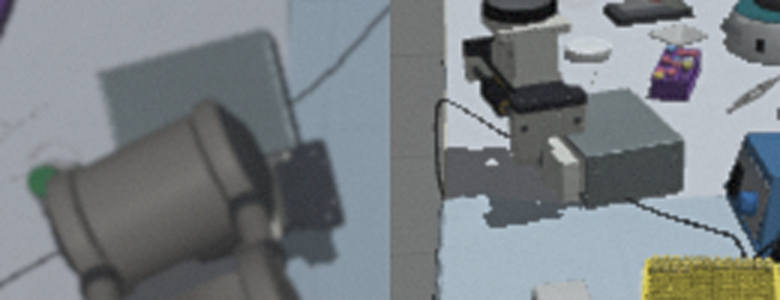

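The crop shows the closed fingers just ahead of the drawer front. In the top view they hang at about (165,215), and the bottle is clear. Starting the slow push now.

```bash
python3 -m jog '[[-1.3,0,0,0,0,0],[-1.3,0,0,0,0,0],[-1.3,0,0,0,0,0],[-1.3,0,0,0,0,0],[-1.3,0,0,0,0,0],[-1.3,0,0,0,0,0]]'
```

```text
time: 4.05
tool_pos: [424.7, 302.6, 31.7]
tcp_rot: [3.142, -0.0, -2.874]
contact_force: [0.0, 0.5, -0.3]
grip_width: 1.0
finger_force: 0.0
```

```bash
python3 -m jog '[[-1.2,0,0,0,0,0],[-1.2,0,0,0,0,0]]'
```

```text
time: 4.25
tool_pos: [426.5, 303.1, 31.6]
tcp_rot: [-3.141, -0.001, -2.874]
contact_force: [-3.3, -0.9, 2.8]
grip_width: 0.4
finger_force: 1.7
```

```bash
python3 -m jog '[[-1.2,0,0,0,0,0],[-1.2,0,0,0,0,0]]'
```

```text
time: 4.45
tool_pos: [428.2, 303.5, 31.6]
tcp_rot: [-3.141, -0.002, -2.874]
contact_force: [-4.6, -1.4, 3.2]
grip_width: 0.3
finger_force: 2.6
```

```bash
python3 -m jog '[[-1.2,0,0,0,0,0],[-1.2,0,0,0,0,0]]'
```

```text
time: 4.65
tool_pos: [430.5, 304.2, 31.6]
tcp_rot: [-3.141, -0.002, -2.874]
contact_force: [-5.2, -0.7, 3.3]
grip_width: 0.0
finger_force: 2.6
```

```bash
python3 -m jog '[[-1,0,0,0,0,0]]'
```

```text
time: 4.75
tool_pos: [431.5, 304.4, 31.6]
tcp_rot: [-3.141, -0.002, -2.874]
contact_force: [-4.6, -1.6, 3.2]
grip_width: 0.3
finger_force: 2.6
```

```bash
python3 -m jog '[[-0.7,0,0,0,0,0]]'
```

```text
time: 4.85
tool_pos: [432.2, 304.6, 31.6]
tcp_rot: [-3.141, -0.002, -2.874]
contact_force: [-4.8, -0.9, 3.5]
grip_width: 0.8
finger_force: 2.6
```

```bash
python3 -m jog '[[-0.8,0,0,0,0,0]]'
```

```text
time: 4.95
tool_pos: [432.9, 304.9, 31.6]
tcp_rot: [-3.141, -0.002, -2.874]
contact_force: [-4.8, -1.7, 4.2]
grip_width: 0.3
finger_force: 2.6
```

```bash
python3 -m jog '[[-0.8,0,0,0,0,0]]'
```

```text
time: 5.05
tool_pos: [433.7, 305.1, 31.6]
tcp_rot: [-3.141, -0.002, -2.874]
contact_force: [-4.6, -2.1, 4.1]
grip_width: 0.5
finger_force: 2.6
```

```bash
python3 -m jog '[[-0.8,0,0,0,0,0]]'
```

```text
time: 5.15
tool_pos: [434.4, 305.3, 31.6]
tcp_rot: [-3.141, -0.002, -2.874]
contact_force: [-5.5, -0.9, 3.4]
grip_width: 0.4
finger_force: 2.6
```

```bash
python3 -m jog '[[-0.8,0,0,0,0,0]]'
```

```text
time: 5.25
tool_pos: [435.1, 305.5, 31.6]
tcp_rot: [-3.141, -0.003, -2.874]
contact_force: [-5.4, -0.7, 3.5]
grip_width: 0.6
finger_force: 2.7
```

```bash
python3 -m jog '[[-0.8,0,0,0,0,0]]'
```

```text
time: 5.35
tool_pos: [435.9, 305.7, 31.6]
tcp_rot: [-3.141, -0.002, -2.874]
contact_force: [-5.3, -1.0, 3.4]
grip_width: 0.5
finger_force: 2.7
```

```bash
python3 -m jog '[[-0.8,0,0,0,0,0]]'
```

```text
time: 5.45
tool_pos: [436.7, 305.9, 31.6]
tcp_rot: [-3.141, -0.002, -2.874]
contact_force: [-5.4, -0.7, 4.2]
grip_width: 0.4
finger_force: 2.6
```

```bash
python3 -m jog '[[-0.8,0,0,0,0,0]]'
```

```text
time: 5.55
tool_pos: [437.5, 306.1, 31.6]
tcp_rot: [-3.141, -0.002, -2.874]
contact_force: [-4.8, -1.1, 3.4]
grip_width: 0.6
finger_force: 2.6
```

```bash
python3 -m jog '[[-0.8,0,0,0,0,0]]'
```

```text
time: 5.65
tool_pos: [438.3, 306.4, 31.6]
tcp_rot: [-3.141, -0.002, -2.874]
contact_force: [-4.8, -0.4, 4.3]
grip_width: 0.6
finger_force: 2.6
```

```bash
python3 -m jog '[[-0.8,0,0,0,0,0]]'
```

```text
time: 5.75
tool_pos: [439.1, 306.6, 31.6]
tcp_rot: [-3.141, -0.002, -2.874]
contact_force: [-4.2, -0.5, 3.2]
grip_width: 0.4
finger_force: 2.5
```

```bash
python3 -m jog '[[-0.8,0,0,0,0,0]]'
```

```text
time: 5.85
tool_pos: [439.9, 306.8, 31.6]
tcp_rot: [-3.141, -0.002, -2.874]
contact_force: [-5.1, -0.6, 4.0]
grip_width: 0.8
finger_force: 2.7
```

```bash
python3 -m jog '[[-0.8,0,0,0,0,0]]'
```

```text
time: 5.95
tool_pos: [440.7, 307.0, 31.6]
tcp_rot: [-3.141, -0.002, -2.874]
contact_force: [-5.5, -1.4, 4.3]
grip_width: 0.2
finger_force: 3.1
```

```bash
python3 -m jog '[[-0.6,0,0,0,0,0]]'
```

```text
time: 6.05
tool_pos: [440.9, 307.1, 31.6]
tcp_rot: [-3.141, -0.003, -2.874]
contact_force: [-8.6, -0.5, 5.4]
grip_width: 0.3
finger_force: 3.7
```

```bash
python3 -m jog '[[-0.2,0,0,0,0,0]]'
```

```text
time: 6.15
tool_pos: [441.0, 307.1, 31.6]
tcp_rot: [-3.141, -0.003, -2.874]
contact_force: [-6.9, -2.0, 5.5]
grip_width: 0.5
finger_force: 3.7
```

```bash
python3 -m jog '[[-0.3,0,0,0,0,0]]'
```

```text
time: 6.25
tool_pos: [441.1, 307.2, 31.6]
tcp_rot: [-3.141, -0.004, -2.874]
contact_force: [-8.1, -1.9, 6.5]
grip_width: 0.6
finger_force: 4.0
```

```bash
python3 -m jog '[[-0.4,0,0,0,0,0]]'
```

```text
time: 6.35
tool_pos: [441.2, 307.2, 31.6]
tcp_rot: [-3.141, -0.004, -2.874]
contact_force: [-8.5, -1.4, 5.9]
grip_width: 0.1
finger_force: 4.5
```

```bash
python3 -m jog '[[5,0,0,0,0,0],[15,0,0,0,0,0],[25,0,0,0,0,0],[25,0,0,0,0,0],[20,0,0,0,0,0],[15,0,0,0,0,0],[0,0,-25,0,0,0],[0,0,-40,0,0,0],[0,0,-20,0,0,0]]' 100
python3 - <<'E'
from fit import *
print(inc(bot.get_obs()["tool_pos"])); a=shot("top","c.png"); b=shot("side","d.png")
c=np.hstack([a[170:270,120:250],b[130:230,200:330]]); cv2.imwrite("pics/cd.png",cv2.resize(c,(780,300),interpolation=cv2.INTER_CUBIC)[:,:,::-1])
print(tool([445,-185.5,118]))
E
```

```text
time: 7.25
tool_pos: [343.4, 280.8, 119.4]
tcp_rot: [3.14, 0.005, -2.874]
contact_force: [0.7, 0.9, -0.3]
grip_width: 68.2
finger_force: 0.0
[-120.8  -14.9  119.4]
[ 2.600e+01 -4.767e+02  4.000e-01]
```

View pics/cd.png

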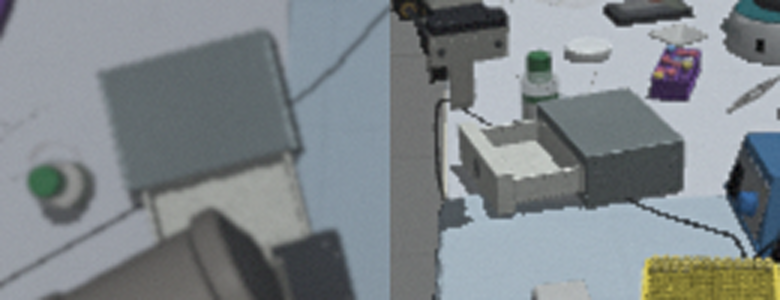

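The drawer has sprung out: the side crop shows the open interior at about (515,160). The bottle hasn't moved. On to the bung.

```bash
python3 -m jog '[[2.6,-47.7,0,0,0,0],[2.6,-47.7,0,0,0,0],[2.6,-47.7,0,0,0,0],[2.6,-47.7,0,0,0,0],[2.6,-47.7,0,0,0,0],[2.6,-47.7,0,0,0,0],[2.6,-47.7,0,0,0,0],[2.6,-47.7,0,0,0,0],[2.6,-47.7,0,0,0,0],[2.6,-47.7,0,0,0,0],[0,0,30,0,0,0],[0,0,30,0,0,0]]' 100
python3 - <<'E'
from h import *
print(bot.get_obs()["joint_positions"],tool([445,-185.5,4])); b=shot("side","e.png")
a=shot("top","e2.png"); c=np.hstack([b[230:330,200:330],a[180:280,320:450]])
cv2.imwrite("pics/e3.png",cv2.resize(c,(780,300),interpolation=cv2.INTER_CUBIC)[:,:,::-1])
E
```

```text
time: 8.55
tool_pos: [443.2, -189.1, 55.3]
tcp_rot: [-3.14, 0.002, -2.877]
contact_force: [-1.3, 0.6, -0.8]
grip_width: 91.5
finger_force: 0.0
[-5.62528014e-01  4.82893153e-01  1.85854020e+00  9.76933677e-05
  7.97755893e-01 -2.39750321e+00] [-2.6  3.1 51.3]
```

View pics/e3.png

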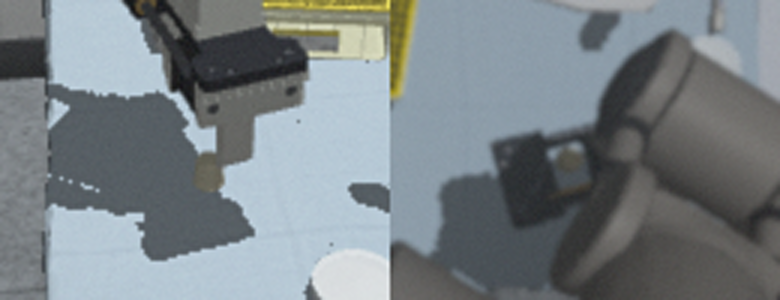

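```bash
python3 - <<'E'
from h import *
t=bot.get_obs()["tool_pos"]
for s in(-55,55): p=proj("side",t+cy*s); print((p-[200,230])*3)
print((proj("side",[445,-185.5,11])-[200,230])*3,(proj("side",t)-[200,230])*3)
E
```

```text
[227.6903815  170.51501471]
[173.82832892  84.89848248]
[206.47889299 170.55482391] [199.51631052 125.73086445]
```

The crop shows the near finger at about (235,160) and the bung at (208,172). Both match the projected positions, so I'm descending and gripping.

```bash
python3 -m jog '[[-1.5,1.5,20,0,0,0],[-1,1.5,20,0,0,0],[0,0,8,0,0,0],[0,0,3,0,0,0],[0,0,0,0,0,0]]' 100
python3 -m jog '[[0,0,0,0,0,0],[0,0,0,0,0,0],[0,0,0,0,0,0],[0,0,0,0,0,0],[0,0,0,0,0,0],[0,0,0,0,0,0],[0,0,0,0,0,0],[0,0,0,0,0,0]]' 0
```

```text
time: 9.15
tool_pos: [444.7, -183.5, 6.2]
tcp_rot: [-3.141, 0.0, -2.874]
contact_force: [0.1, -0.0, -0.0]
grip_width: 91.6
finger_force: 0.0
time: 9.95
tool_pos: [444.3, -183.5, 5.7]
tcp_rot: [3.141, -0.0, -2.874]
contact_force: [-0.4, 0.3, -0.1]
grip_width: 32.5
finger_force: 0.0
```

```bash
python3 -m jog '[[0,0,0,0,0,0],[0,0,0,0,0,0],[0,0,0,0,0,0],[0,0,0,0,0,0]]' 0
python3 -m jog '[[0,0,-10,0,0,0],[0,0,-30,0,0,0],[0,0,-40,0,0,0],[0,0,-30,0,0,0],[0,0,0,0,0,0]]'
python3 - <<'E'
from h import *
o=bot.get_obs();print(o["tool_pos"],o["grip_width"],o["finger_force"],tool(cab(-23-70+55,-20,118)))
b=shot("side","f.png")
cv2.imwrite("pics/f1.png",cv2.resize(b[190:310,200:330],(520,480),interpolation=cv2.INTER_CUBIC)[:,:,::-1])
E
```

```text
time: 10.35
tool_pos: [444.3, -183.4, 5.7]
tcp_rot: [3.141, 0.0, -2.874]
contact_force: [-0.5, -0.8, 0.1]
grip_width: 19.9
finger_force: 29.8
time: 10.85
tool_pos: [446.6, -184.8, 120.3]
tcp_rot: [-3.135, 0.006, -2.874]
contact_force: [-0.1, 0.1, 0.3]
grip_width: 19.9
finger_force: 29.8
[ 446.63662141 -184.77652063  120.32667744] 19.9038896114364 29.802747207440916 [-1.062e+02  4.711e+02 -1.000e-01]
```

View pics/f1.png

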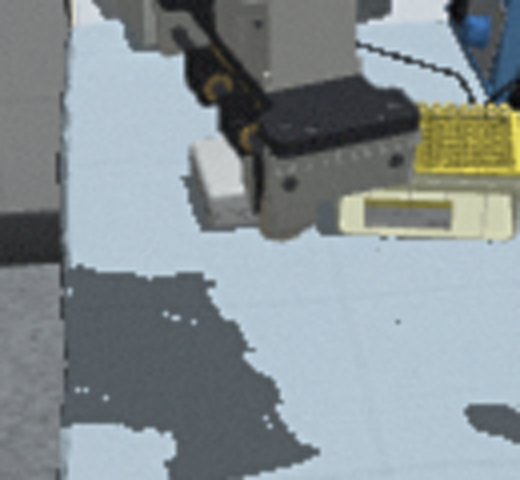

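Bung held: width 19.9 mm, force 29.8 N, with the cream base showing at (280,238) under the finger. Carrying it to the drawer.

```bash
python3 -m jog '[[-10.6,47.1,0,0,0,0],[-10.6,47.1,0,0,0,0],[-10.6,47.1,0,0,0,0],[-10.6,47.1,0,0,0,0],[-10.6,47.1,0,0,0,0],[-10.6,47.1,0,0,0,0],[-10.6,47.1,0,0,0,0],[-10.6,47.1,0,0,0,0],[-10.6,47.1,0,0,0,0],[-10.6,47.1,0,0,0,0],[0,0,20,0,0,0],[0,0,20,0,0,0]]'
python3 - <<'E'
from h import *
o=bot.get_obs();print(inc(o["tool_pos"]),tool(cab(-38,-20,27)))
b=shot("side","g.png"); a=shot("top","g2.png")
c=np.hstack([a[170:270,120:250],b[130:230,200:330]]); cv2.imwrite("pics/g3.png",cv2.resize(c,(780,300),interpolation=cv2.INTER_CUBIC)[:,:,::-1])
E
```

```text
time: 12.1
tool_pos: [421.2, 300.3, 74.5]
tcp_rot: [-3.142, -0.001, -2.871]
contact_force: [0.6, -1.4, -0.6]
grip_width: 20.2
finger_force: 29.8
[-40.6 -16.6  74.5] [-2.6 -3.4 47.5]
```

View pics/g3.png

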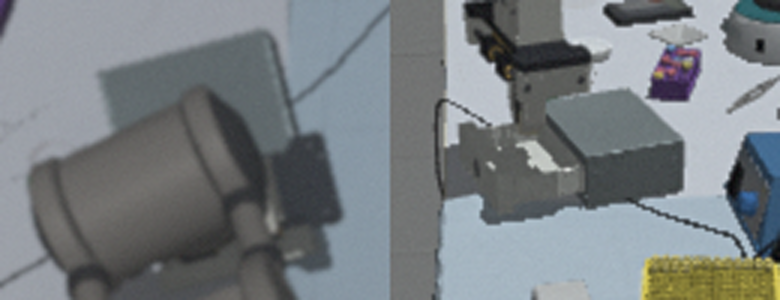

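The fingers hang over the open drawer: about (540,130) in the side part of the crop. Lowering the bung.

```bash
python3 -m jog '[[0,-1,15,0,0,0],[0,-1,15,0,0,0],[0,0,8,0,0,0],[0,0,3,0,0,0],[0,0,0,0,0,0]]'
```

```text
time: 12.7
tool_pos: [422.8, 296.7, 34.8]
tcp_rot: [3.142, -0.0, -2.875]
contact_force: [-0.2, -0.3, -0.0]
grip_width: 20.1
finger_force: 29.8
```

```bash
python3 -m jog '[[0,0,3,0,0,0],[0,0,3,0,0,0],[0,0,1.5,0,0,0],[0,0,0,0,0,0]]'
```

```text
time: 13.1
tool_pos: [422.7, 296.9, 27.2]
tcp_rot: [3.142, -0.0, -2.874]
contact_force: [0.0, -0.2, -0.6]
grip_width: 20.2
finger_force: 29.8
```

```bash
python3 -m jog '[[0,0,0.8,0,0,0],[0,0,0.6,0,0,0],[0,0,0,0,0,0]]'
```

```text
time: 13.4
tool_pos: [422.7, 296.9, 25.8]
tcp_rot: [3.142, -0.0, -2.874]
contact_force: [0.8, 0.4, 0.4]
grip_width: 20.2
finger_force: 29.8
```

```bash
python3 -m jog '[[0,0,0.4,0,0,0],[0,0,0,0,0,0],[0,0,0,0,0,0],[0,0,0,0,0,0],[0,0,0,0,0,0],[0,0,0,0,0,0]]' 45
python3 -m jog '[[0,0,-5,0,0,0],[0,0,-15,0,0,0],[0,0,-35,0,0,0],[0,0,-40,0,0,0],[40,0,0,0,0,0],[40,0,0,0,0,0],[0,0,0,0,0,0]]' 45
python3 - <<'E'
from h import *
o=bot.get_obs();print(inc(o["tool_pos"]),tool(cab(-120,-15,32)))
b=shot("side","i.png"); a=shot("top","i2.png")
c=np.hstack([a[170:270,120:250],b[130:230,200:330]]); cv2.imwrite("pics/i3.png",cv2.resize(c,(780,300),interpolation=cv2.INTER_CUBIC)[:,:,::-1])
E
```

```text
time: 14.0
tool_pos: [422.8, 296.9, 25.4]
tcp_rot: [3.142, 0.0, -2.874]
contact_force: [0.0, -0.5, -0.5]
grip_width: 41.0
finger_force: 0.0
time: 14.7
tool_pos: [340.5, 274.0, 120.4]
tcp_rot: [-3.141, -0.005, -2.873]
contact_force: [-0.3, 0.2, -0.2]
grip_width: 41.4
finger_force: 0.0
[-125.4  -20.7  120.4] [-5.9  5.7 88.4]
```

View pics/i3.png

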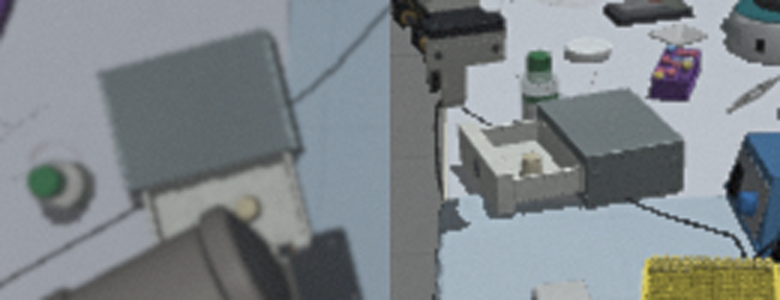

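The bung stands in the drawer: (245,208) in the top part of the crop and (530,160) in the side part. Closing the gripper and going to the front.

```bash
python3 -m jog '[[0,0,0,0,0,0],[0,0,0,0,0,0],[0,0,0,0,0,0],[0,3,25,0,0,0],[0,3,30,0,0,0],[0,0,25,0,0,0],[0,0,8,0,0,0],[0,0,0,0,0,0],[-5,0,0,0,0,0],[-4,0,0,0,0,0],[0,0,0,0,0,0]]' 0
python3 -c "
from h import *
o=bot.get_obs();print(inc(o['tool_pos']),inc([441.2,307.2,31.6]),inc([426.1,303,31]))"
```

```text
time: 15.9
tool_pos: [354.3, 284.6, 33.5]
tcp_rot: [3.141, 0.003, -2.875]
contact_force: [-0.1, -0.3, 0.5]
grip_width: 0.3
finger_force: 0.0
[-109.3  -14.1   33.5] [-19.5 -15.2  31.6] [-35.2 -15.3  31. ]
```

```bash
python3 -m jog '[[-1.3,0,0,0,0,0],[-1.3,0,0,0,0,0],[-1.3,0,0,0,0,0],[-1.3,0,0,0,0,0],[-1.3,0,0,0,0,0],[-1.3,0,0,0,0,0],[-1.3,0,0,0,0,0],[-1.3,0,0,0,0,0],[-1.3,0,0,0,0,0],[-1.3,0,0,0,0,0],[-1.3,0,0,0,0,0],[-1.3,0,0,0,0,0]]'
```

```text
time: 17.1
tool_pos: [367.7, 288.0, 32.3]
tcp_rot: [3.142, -0.0, -2.874]
contact_force: [-3.2, 0.2, 0.0]
grip_width: 0.4
finger_force: 1.4
```

```bash
python3 -m jog '[[-1.5,0,0,0,0,0],[-1.5,0,0,0,0,0],[-1.5,0,0,0,0,0],[-1.5,0,0,0,0,0],[-1.5,0,0,0,0,0],[-1.5,0,0,0,0,0],[-1.5,0,0,0,0,0],[-1.5,0,0,0,0,0],[-1.5,0,0,0,0,0],[-1.5,0,0,0,0,0],[-1.5,0,0,0,0,0],[-1.5,0,0,0,0,0]]'
python3 -m jog '[[-1.5,0,0,0,0,0],[-1.5,0,0,0,0,0],[-1.5,0,0,0,0,0],[-1.5,0,0,0,0,0],[-1.5,0,0,0,0,0],[-1.5,0,0,0,0,0],[-1.5,0,0,0,0,0],[-1.5,0,0,0,0,0],[-1.5,0,0,0,0,0],[-1.5,0,0,0,0,0],[-1.5,0,0,0,0,0],[-1.5,0,0,0,0,0]]'
python3 -c "
from h import *
o=bot.get_obs();print(inc(o['tool_pos']))"
```

```text
time: 18.3
tool_pos: [385.1, 292.8, 32.4]
tcp_rot: [3.142, -0.0, -2.874]
contact_force: [-3.3, 1.3, -2.4]
grip_width: 0.6
finger_force: 1.8
time: 19.5
tool_pos: [402.2, 297.6, 32.4]
tcp_rot: [3.141, -0.001, -2.874]
contact_force: [-4.9, 0.8, -0.3]
grip_width: 0.6
finger_force: 2.4
[-59.7 -14.2  32.4]
```

```bash
python3 -m jog '[[-1.5,0,0,0,0,0],[-1.5,0,0,0,0,0],[-1.5,0,0,0,0,0],[-1.5,0,0,0,0,0],[-1.5,0,0,0,0,0],[-1.5,0,0,0,0,0],[-1.5,0,0,0,0,0],[-1.5,0,0,0,0,0],[-1.5,0,0,0,0,0],[-1.5,0,0,0,0,0],[-1.5,0,0,0,0,0],[-1.5,0,0,0,0,0]]'
python3 -m jog '[[-1.3,0,0,0,0,0],[-1.3,0,0,0,0,0],[-1.3,0,0,0,0,0],[-1.3,0,0,0,0,0],[-1.3,0,0,0,0,0],[-1.3,0,0,0,0,0],[-1.3,0,0,0,0,0],[-1.3,0,0,0,0,0],[-1.3,0,0,0,0,0],[-1.3,0,0,0,0,0]]'
python3 -c "
from h import *
o=bot.get_obs();print(inc(o['tool_pos']))"
```

```text
time: 20.7
tool_pos: [419.1, 302.4, 32.4]
tcp_rot: [3.141, -0.001, -2.874]
contact_force: [-7.0, 2.1, -0.9]
grip_width: 0.6
finger_force: 2.8
time: 21.7
tool_pos: [431.9, 305.9, 32.4]
tcp_rot: [3.141, -0.001, -2.874]
contact_force: [-6.2, 3.1, 0.4]
grip_width: 0.4
finger_force: 2.7
[-28.8 -14.   32.4]
```

```bash
python3 -m jog '[[-1.2,0,0,0,0,0],[-1.2,0,0,0,0,0],[-1.2,0,0,0,0,0],[-1.2,0,0,0,0,0],[-1.2,0,0,0,0,0]]'
```

```text
time: 22.2
tool_pos: [437.7, 307.6, 32.4]
tcp_rot: [3.141, -0.001, -2.874]
contact_force: [-5.5, 2.6, -1.0]
grip_width: 0.8
finger_force: 2.4
```

```bash
python3 -m jog '[[-1,0,0,0,0,0],[-0.8,0,0,0,0,0]]'
```

```text
time: 22.4
tool_pos: [439.5, 307.9, 32.4]
tcp_rot: [3.141, -0.001, -2.874]
contact_force: [-6.4, 2.5, 0.7]
grip_width: 0.4
finger_force: 2.7
```

```bash
python3 -m jog '[[-0.8,0,0,0,0,0]]'
```

```text
time: 22.5
tool_pos: [440.2, 308.1, 32.4]
tcp_rot: [3.141, -0.001, -2.874]
contact_force: [-7.0, 3.1, 0.9]
grip_width: 0.3
finger_force: 2.9
```

```bash
python3 -m jog '[[-0.6,0,0,0,0,0]]'
```

```text
time: 22.6
tool_pos: [440.5, 308.2, 32.4]
tcp_rot: [3.141, -0.001, -2.874]
contact_force: [-7.8, 2.1, 2.7]
grip_width: 0.5
finger_force: 3.5
```

```bash
python3 -m jog '[[-0.5,0,0,0,0,0]]'
```

```text
time: 22.7
tool_pos: [440.7, 308.2, 32.4]
tcp_rot: [3.141, -0.002, -2.874]
contact_force: [-8.7, 1.8, 3.3]
grip_width: 0.4
finger_force: 4.0
```

```bash
python3 -m jog '[[-0.5,0,0,0,0,0]]'
```

```text
time: 22.8
tool_pos: [440.9, 308.3, 32.4]
tcp_rot: [3.142, -0.003, -2.874]
contact_force: [-10.4, 0.9, 4.2]
grip_width: 0.4
finger_force: 4.4
```

```bash
python3 -m jog '[[3,0,0,0,0,0],[5,0,0,0,0,0],[8,0,0,0,0,0],[20,0,0,0,0,0],[30,0,0,0,0,0],[40,0,0,0,0,0],[20,0,0,0,0,0],[0,0,-40,0,0,0],[0,0,-40,0,0,0],[0,0,-20,0,0,0],[0,0,0,0,0,0]]'
python3 - <<'E'
from h import *
o=bot.get_obs();print(inc(o["tool_pos"]))
b=shot("side","j.png"); a=shot("top","j2.png")
for t in("bottle","adaptor","petri"):
    r=bot.outline_of(t,"top"); print(t,[np.round(k["pixel"],1) for k in r[:1]])
c=np.hstack([a[170:270,120:250],b[130:230,200:330]]); cv2.imwrite("pics/j3.png",cv2.resize(c,(780,300),interpolation=cv2.INTER_CUBIC)[:,:,::-1])
E
```

```text
time: 23.9
tool_pos: [323.2, 276.2, 135.7]
tcp_rot: [3.14, 0.009, -2.874]
contact_force: [-0.4, -0.3, -0.9]
grip_width: 0.6
finger_force: 0.0
[-141.5  -14.   135.7]
bottle []
adaptor [array([304.9, 235.4])]
petri [array([423.4, 201.2])]
```

View pics/j3.png

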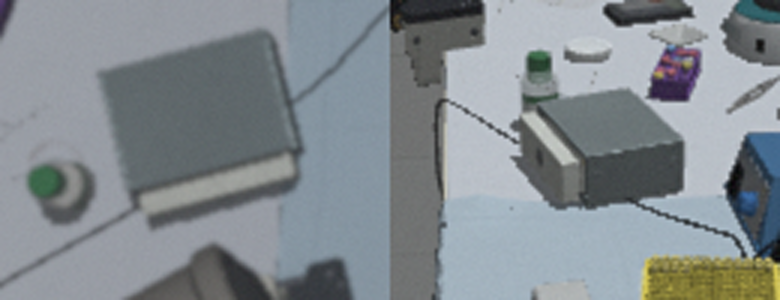

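The drawer is shut at its latched position, with the front strip at about (218,188) in the top part of the crop. The bottle is where it was at (45,182), and the arm is clear. Handing in.

```bash
python3 -c "
from plant import bot
print(bot.close_job())"
```

```text
the job is handed in; nothing more can be done
None
```

The bung is in the drawer, which looks latched shut in the last pictures. Pushes read about 10 N at most, the bottle, petri dish and adaptor look unmoved, and the job was handed in at about 24 s (no verdict came back).

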